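Uncouple and hold up the hold-down arm of a bench shaker

ROBOT

A 6-joint arm with a two-finger parallel gripper is mounted at the origin on a cart in front of the work surface, level with it; the furniture and walls round the work are solid. World frame = base frame: x ahead of the robot, y to its left, z up, the work surface at z = 0. Lengths are in m, angles in rad, forces in N, time in s.
With the tool pointing down it reaches from about 0.35 to 0.775 m from the base axis. Payload 7.3 kg.
Tool frame: the origin (TCP) lies at the very end of the fingers, on their centre line; the grasp point (between the pads) lies 19 mm behind it (pinch_z is the distance from the TCP to the grasp point, in m); z points along the fingers, y is the line along which they close (so a half turn about z gives the same grasp; the last joint's range is limited). The gripper opens to 92 mm and grips with 3 to 60 N. Pads are 19 mm wide; open, the fingers measure 130 mm over their backs; the gripper's body (75 mm by 190 mm) begins 47 mm behind the grasp point.
Start: joints at [-1.427, 0.342, 1.524, -0, 1.275, -0.146], TCP at [0.15, -0.503, 0.227] pointing down, gripper open.
Joint ranges: [-2.53, 2.53], [-0.77, 2.02], [0.04, 2.7], [-1, 4.14], [0.28, 2.66], [-3.11, 3.11]. Speed limits (rad/s): [2.57, 2.57, 3.14, 3.14, 3.14, 3.14].

INTERFACE

Orientations are given as [roll, pitch, yaw] about the fixed x, y, z axes, in that order (R = Rz(yaw) Ry(pitch) Rx(roll)).
In Python, from cell import * gives the robot as it stands.
- The arm moves only by the tool arm_command, never from a script. Its arguments are lists of equal length, an entry for each row: "fingers": the gripper command: -1 is fully open, 1 is shut, values between are in proportion; "travel": the shift along the tool's x, y, z in m, a list of three; "dr": the turn, a rotation vector about the tool's x, y, z in degrees, a list of three. In form: {"fingers": [fingers, ...], "travel": [[x, y, z], ...], "dr": [[wx, wy, wz], ...]}. A call has 1 to 8 rows; each row is the pose to reach, as a shift and turn from the pose commanded when the call began, along the tool's axes at that moment; what a row does not reach only later rows make up. A row lasts 1/12 s, in which the tool goes at most 41.7 mm and 7.16 degrees, less where a joint would pass 70% of its speed; a pose out of reach is approached as far as the arm can. A call with a gripper value outside its range is refused whole. The fingers move at their own pace and stop on an object; "squeeze" is the grip in N (left out, the last holds). Time passes only in rows, so rows that repeat a pose let the fingers close. It gives the time, the measured TCP pose, the force, the opening and the grip force at its end, in the units of the state.
- observe(): the state, without advancing time (a new reading comes with each control period).
- read_camera(name): name is "scene" or "top" or "wrist"; returns a dict with "color" (384x512x3 uint8, blue, green, red), "z_map" (384x512 float32, m along the optical axis (not along the pixel's ray), 0 where there is no reading), "fx", "fy", "cx", "cy" (pixels), "R" (3x3) and "t" (3): a world point X has camera coordinates R X + t. Camera axes: x right, y down, z forward; pixel columns grow to the right and rows downward; lengths in m; the calibration is good to about 2 mm. A picture is of the moment at which its call begins.
- hand_in(): hands the job in; it is judged then, once.
The state is a dict: "time": time; "qpos": joint angles; "qvel": joint speeds; "joint_efforts": joint torques, N m; "tool_pos": TCP position; "tool_rot": TCP orientation; "contact_force": force on the tool from outside, world axes, zero at the start; "torque": the same for the moment, N m; "opening": finger opening in m; "grip_force": force on a finger pad.
Only numpy, scipy, OpenCV 4.12 (cv2) and the standard library are available. Lean on these libraries where they do the work, as an engineer would, in place of code of your own. Each camera call takes 0.05 s, during which the arm holds its last target. There are 200 camera calls.

TASK

The run is over and a colleague is about to take the tube block out of the bench shaker. Draw the upright latch knob straight out sideways from the coupler, against its spring, until you feel it come up against its stop; then, with the latch held back, lift the hold-down arm off its ball and raise the coupler at least 10 cm above where it sat. The arm has no stay, so finish while still holding it up there; do not force the arm up against a closed latch, and leave the tube block and the other things on the table where they are.

Things in the scene. Friction and masses are not known exactly. Their poses are not given: they have to be found in the camera images.
- shaker: light grey low bench shaker, 150 (x) x 350 (y) mm, fixed to the table; platform top at z = 53 mm. Origin: centre of its underside, on the table top. Axes: z up, -x towards its control panel, y along its length from the ball mount (at y = -130 mm) to the hinge clevis (at y = +130 mm). It stands turned about z by up to 0.45 rad; its control panel looks roughly at the robot
- hold_arm (a joint): hinge of the hold-down arm, rad: 0 = down, coupler seated on the ball (lower stop); grows as the coupler end is lifted, to 1.2; 0.4 lifts the coupler 10 cm. Arm and latch weigh 0.35 to 0.65 kg, hinge nearly free: let go, the arm falls back. With the latch home it has under 2 mm of play at the ball; with the latch held back it lifts freely
- hinge_pin (a point): axis of the arm's hinge pin, 108 mm above the table; the pin runs along the shaker's x axis, so the arm swings up in the shaker's y-z plane
- coupler_top (a point): centre of the top plate of the coupler, the dark steel cap 50 x 50 mm over the 30 mm ball at the free end of the arm; 260 mm from the hinge pin, 126 mm above the table when seated (a dome on it reaches 132 mm). A spring barrel of 20 mm diameter, top 121 mm above the table, sticks out of it towards the knob and ends 23 mm short of the knob
- latch_knob (a point): middle of the grip of the upright black latch knob: round, 16 mm diameter, grip from 122 to 153 mm above the table when seated (this point: 138 mm), 85 mm out from the coupler's centre towards the shaker's -x side. It stands on the latch slide, which the arm carries, so the arm can be lifted by the knob. Free space 55 mm round it, except the barrel and coupler on its +x side, which are lower
- latch (a joint): slide of the latch, m: 0 = home, its fork under the ball; grows as the knob is drawn out along the shaker's -x axis (sideways, square to the arm, level when the arm is down). Spring pulls back with 6 N at home rising to 11 N at the hard stop at 0.018. The fork is clear of the ball beyond about 0.013; let go, it springs home
- ball_mount: steel ball of 30 mm on a post on the shaker's platform, inside the coupler; its origin is at table height below the ball; ball centre 105 mm above the table
- tube_block: blue cooling block with micro tubes, 52 x 100 x 34 mm, loose on the shaker's platform under the arm's rubber pad, between low lips; origin at the centre of its underside. Bystander
- petri_a: stack of two petri dishes, 88 mm wide, 28 mm high together, in front of the shaker near its hinge end; origin under its centre. Bystander
- amber: brown dropper bottle, 39 mm wide, 89 mm tall, behind the shaker; origin under its centre. Bystander
- forceps: steel forceps, 127 mm long, lying flat in front of the shaker; origin under its centre. Bystander
- timer: small flat timer, 66 x 66 x 18 mm, to the right of the shaker; origin under its centre. Bystander
- jar: sample jar with blue lid, 56 mm wide, 72 mm tall, at the left; origin under its centre. Bystander

How it is judged:
On the way, in this order (a step that is already met when the one before it is completed fails the run):
1. the latch is drawn out to its stop (at least 16 of 18 mm) with the arm still down on the ball (value of joint latch above 0.016 m and value of joint hold_arm below 0.03 rad), for 0.2 s.
2. the arm is lifted off the ball (value of joint hold_arm above 0.15 rad), for 0.1 s.
At the end, for the whole second after the job is handed in: The coupler is held by the robot's fingers (at least 1 N on the arm or its latch), at rest, at least 10 cm (5 mm tolerance) above its seated height, touching neither the ball nor the tube block; the tube block has moved less than 20 mm and the other listed things less than 30 mm (z of coupler_top in the frame of shaker above 0.2205 m and velocity of joint hold_arm between -0.1 and 0.1 rad/s and contact force between the fingers and hold_arm above 1 N and contact force between hold_arm and ball_mount below 0.1 N and contact force between hold_arm and tube_block below 0.1 N and distance of tube_block from where it was at the start of the episode below 0.02 m and distance of each of petri_a, amber, forceps, timer, jar from where it was at the start of the episode below 0.03 m); the arm keeps its last pose, push and grip.
It fails at once if the arm is forced up against the closed latch (more than 40 N between latch and ball) (contact force between hold_arm and ball_mount above 40 N).
It fails at once if the tube block is shifted by 20 mm or tipped (distance of tube_block from where it was at the start of the episode above 0.02 m or angle between tube_block's own z axis and vertical above 0.3 rad).
It fails at once if another thing on the table is shifted by 30 mm or more (distance of any of petri_a, amber, forceps, timer, jar from where it was at the start of the episode above 0.03 m).
It also fails if it takes over 42 s, if anything falls off the work surface, if the arm or the gripper's body presses on something with over 40 N, if the wrist force passes 120 N, or if a joint passes its speed limit or range.

## Working session

There is one attempt and no reset: what is moved stays moved. The work goes in short steps, Python scripts to look and compute and a tool call to move; the robot and the scene stay as the last step left them, time stands still between calls to the robot, and variables do not carry over. Pictures are saved under pics/ and viewed, at most 10 in all, crops included, and the job is handed in when it is done.

Besides the shell and the picture viewer there is one more tool, called after "Call:" as name(argument=value, ...) on one line, values as JSON. arm_command: Moves the arm, as the interface text tells. Its arguments: {"type":"object","properties":{"fingers":{"type":"array","items":{"type":"number"}},"travel":{"type":"array","items":{"type":"array","items":{"type":"number"}}},"dr":{"type":"array","items":{"type":"array","items":{"type":"number"}}},"squeeze":{"type":"number"}},"required":["fingers","travel","dr"]}

```bash
mkdir -p pics; cat > h.py <<'E'
from cell import *
import numpy as np, cv2
def snap(name,fn):
    c=read_camera(name); cv2.imwrite('pics/'+fn+'.png',c['color']); np.savez('pics/'+fn+'.npz',**c); return c
def px(c,u,v,z=None):
    d=c['z_map'][int(v),int(u)] if z is None else z
    p=np.array([(u-c['cx'])/c['fx']*d,(v-c['cy'])/c['fy']*d,d]); return c['R'].T@(p-c['t'])
E
python3 - <<'E'
from h import *
a=snap('top','top1');b=snap('scene','scene1')
print(observe())
for c in(a,b):print(c['R'],c['t'],c['fx'])
cv2.imwrite('pics/both.png',cv2.resize(np.vstack([a['color'],b['color']]),(400*1,600)) if 0 else cv2.resize(a['color'],(800,600)))
E
```

```text
{'time': 0.1, 'qpos': array([-1.42701126e+00,  3.42655641e-01,  1.52492604e+00,  2.43887254e-06,
        1.27537787e+00, -1.45985425e-01]), 'qvel': array([ 0.0015065 , -0.00197378, -0.00199313,  0.00027   ,  0.00204258,
        0.00044906]), 'joint_efforts': array([ 2.36077285e-03, -4.32000947e+01, -2.44695389e+01,  7.19437050e-02,
        5.26010105e-02, -6.09700442e-05]), 'tool_pos': array([ 0.14998691, -0.50274509,  0.22611152]), 'tool_rot': array([-3.14024063e+00, -2.01146897e-04,  2.89769646e-01]), 'contact_force': array([-0.19437834,  0.45983958,  0.15712059]), 'torque': array([ 0.06896712, -0.02798106,  0.00320558]), 'grip_force': 0.0, 'opening': 0.09210344736783357}
[[-6.42546634e-03 -9.99979282e-01  3.86063062e-04]
 [-9.88121732e-01  6.28999543e-03 -1.53544389e-01]
 [ 1.53538780e-01 -1.36807160e-03 -9.88141676e-01]] [0.00798075 0.58170533 1.2837996 ] 409.0964388149736
[[-0.57514143 -0.81799842  0.0095352 ]
 [-0.52860969  0.36272368 -0.76746552]
 [ 0.62432695 -0.44644162 -0.6410193 ]] [0.3472296  0.37149424 1.08821838] 407.48904895737985
```

View pics/both.png

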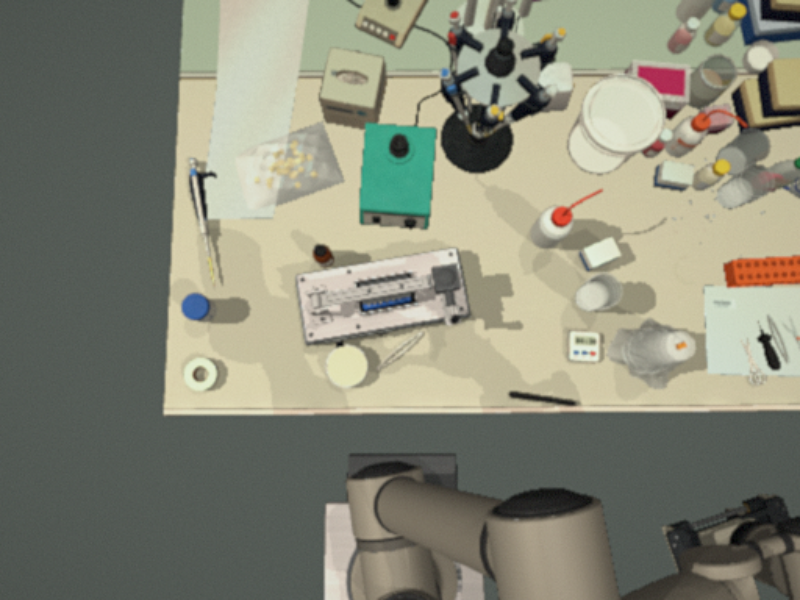

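View pics/scene1.png

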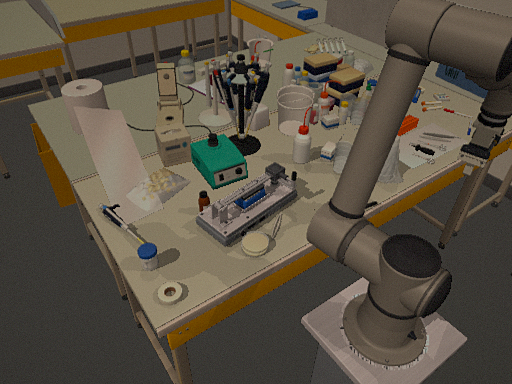

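The top view shows the shaker at (300-468, 250-343) of the enlarged picture, with the coupler near (445,280) and the knob near (453,318). Next I'll enlarge that area and measure it.

```bash
python3 - <<'E'
from h import *
c=dict(np.load('pics/top1.npz')); s=1.5625
def pz(u,v,z):
    r=c['R'].T@np.array([(u-c['cx'])/c['fx'],(v-c['cy'])/c['fy'],1]); o=-c['R'].T@c['t']; return o+r*(z-o[2])/r[2]
for n,u,v,z in [('cA',297,278,.053),('cB',458,249,.053),('cC',469,313,.053),('cD',307,343,.053),('coup',445,280,.126),('knob',453,318,.153)]:
    print(n,pz(u/s,v/s,z),px(c,u/s,v/s))
im=c['color'][150:230,180:310]; cv2.imwrite('pics/crop1.png',cv2.resize(im,None,fx=6,fy=6,interpolation=cv2.INTER_CUBIC))
E
```

```text
cA [0.60743355 0.21541542 0.053     ] [0.60761591 0.21558162 0.05196402]
cB [ 0.66673389 -0.11943436  0.053     ] [ 0.67877062 -0.1246619  -0.00134815]
cC [ 0.53218626 -0.13926625  0.053     ] [ 0.53363072 -0.14062553  0.04079647]
cD [0.47272071 0.19258927 0.053     ] [0.47376114 0.19463221 0.03870697]
coup [ 0.58877396 -0.0857179   0.126     ] [ 0.58780407 -0.08529603  0.13166146]
knob [ 0.5110094  -0.09758807  0.153     ] [ 0.51105443 -0.09762309  0.15259293]
```

View pics/crop1.png

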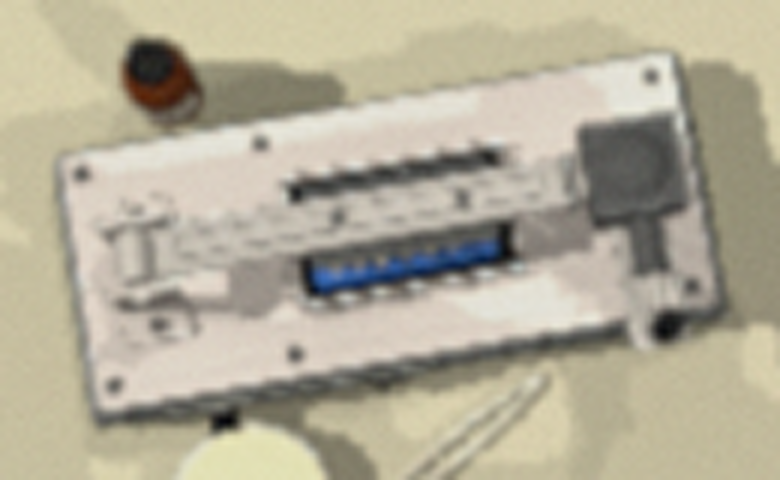

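The crop puts the coupler centre near (633,168) and the knob top near (667,325). That gives the knob at about (0.509,-0.101), the coupler at about (0.592,-0.088) and a shaker yaw of about 0.165. I'll move above the knob.

Call:
arm_command(fingers=[-1,-1,-1,-1,-1,-1,-1,-1], travel=[[0,0,-0.04],[0.04,-0.02,-0.043],[0.07,-0.04,-0.043],[0.11,-0.065,-0.043],[0.14,-0.085,-0.043],[0.175,-0.107,-0.043],[0.21,-0.13,-0.043],[0.23,-0.14,-0.043]], dr=[[0,0,0],[0,0,1],[0,0,2],[0,0,3],[0,0,3],[0,0,3],[0,0,3],[0,0,3]])

```text
time: 0.77
tool_pos: [0.3319, -0.2997, 0.2697]
tool_rot: [-3.14, -0.001, 0.239]
contact_force: [0.2, -0.1, -0.4]
opening: 0.0915
grip_force: 0.0
```

```bash
python3 - <<'E'
from h import *
from scipy.spatial.transform import Rotation as R
o=observe(); M=R.from_euler('xyz',o['tool_rot']).as_matrix()
T=R.from_euler('xyz',[np.pi,0,.165]).as_matrix()
print(o['time'],o['tool_pos'],o['tool_rot'],M.T@(np.array([.509,-.101,.24])-o['tool_pos']),np.degrees(R.from_matrix(M.T@T).as_rotvec()))
E
```

```text
0.7667 [ 0.33193624 -0.29969774  0.26967231] [-3.14032536e+00 -6.40814866e-04  2.39379599e-01] [ 0.219107   -0.15101221  0.03000412] [-0.07394283 -0.03399867  4.26165968]
```

Call:
arm_command(fingers=[-1,-1,-1,-1,-1,-1,-1,-1], travel=[[0.033,-0.023,0.005],[0.066,-0.046,0.01],[0.1,-0.07,0.015],[0.133,-0.093,0.02],[0.166,-0.115,0.025],[0.2,-0.138,0.03],[0.219,-0.151,0.03],[0.219,-0.151,0.03]], dr=[[0,0,1],[0,0,2],[0,0,3],[0,0,4.2],[0,0,4.2],[0,0,4.2],[0,0,4.2],[0,0,4.2]])

```text
time: 1.43
tool_pos: [0.5097, -0.1013, 0.2387]
tool_rot: [-3.14, 0.0, 0.169]
contact_force: [-1.0, -0.7, -0.8]
opening: 0.0918
grip_force: 0.0
```

```bash
python3 - <<'E'
from h import *
c=snap('wrist','w1'); print(observe()['tool_pos'],observe()['tool_rot'])
cv2.imwrite('pics/w1b.png',cv2.resize(c['color'],(800,600)))
E
```

```text
[ 0.50849633 -0.10308992  0.23884213] [-3.14085346e+00  1.24123223e-03  1.68036792e-01]
```

View pics/w1b.png

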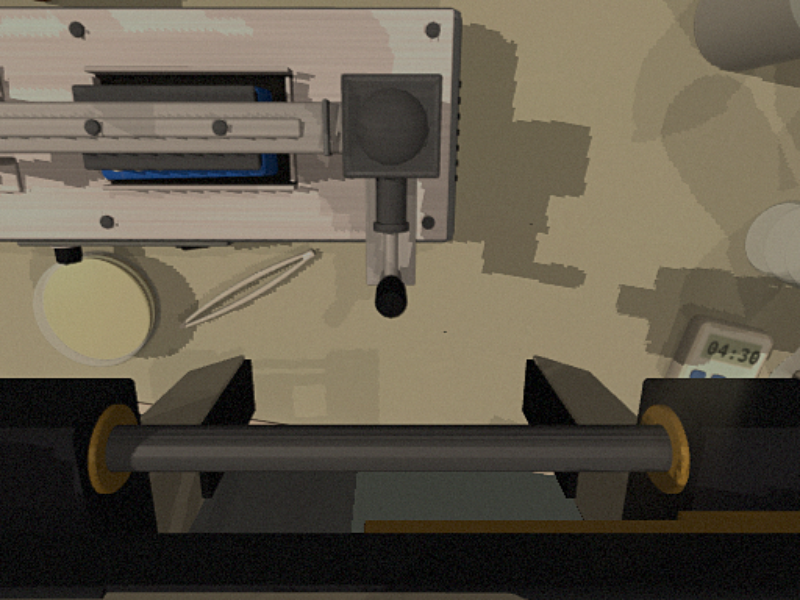

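The wrist view has the shaker square to the image. The knob top is at (391,300) and the dome at (391,127), both in enlarged pixels, and the fingers straddle the knob's column.

```bash
python3 - <<'E'
from h import *
from scipy.spatial.transform import Rotation as R
c=dict(np.load('pics/w1.npz')); s=1.5625
def pz(u,v,z):
    r=c['R'].T@np.array([(u-c['cx'])/c['fx'],(v-c['cy'])/c['fy'],1]); o=-c['R'].T@c['t']; return o+r*(z-o[2])/r[2]
k=pz(391/s,302/s,.153);d=pz(391/s,127/s,.131);e1=pz(20/s,9/s,.053);e2=pz(455/s,10/s,.053)
print(k,d,px(c,391/s,302/s),px(c,391/s,127/s),'edge yaw',np.arctan2(*( (e1-e2)[:2]*[-1,1])),'kd',np.arctan2(d[1]-k[1],d[0]-k[0]),np.hypot(*(d-k)[:2]))
o=observe(); M=R.from_euler('xyz',o['tool_rot']).as_matrix()
k[2]=.122
print(M.T@(k-o['tool_pos']),o['tool_pos'])
E
```

```text
[ 0.51365229 -0.10318267  0.153     ] [ 0.59584919 -0.08901261  0.131     ] [ 0.51410449 -0.10310072  0.15449905] [ 0.59582504 -0.08901496  0.13174059] edge yaw 0.16694872834633903 kd 0.17071372095045978 0.08340935033066446
[0.00521286 0.00104012 0.11683501] [ 0.50849633 -0.10308992  0.23884213]
```

Call:
arm_command(fingers=[-1,-1,-1,-1,-1,-0.5,0,0], travel=[[0.004,0.001,0.03],[0.004,0.001,0.06],[0.004,0.001,0.085],[0.004,0.001,0.105],[0.004,0.001,0.1165],[0.004,0.001,0.1165],[0.004,0.001,0.1165],[0.004,0.001,0.1165]], dr=[[0,0,0],[0,0,0],[0,0,0],[0,0,0],[0,0,0],[0,0,0],[0,0,0],[0,0,0]], squeeze=45)

```text
time: 2.15
tool_pos: [0.5122, -0.1061, 0.1242]
tool_rot: [3.141, -0.001, 0.163]
contact_force: [0.8, -1.3, -0.2]
opening: 0.0767
grip_force: 0.0
```

Call:
arm_command(fingers=[0.3,0.5,0.7,0.85,1,1,1,1], travel=[[0,0,0],[0,0,0],[0,0,0],[0,0,0],[0,0,0],[0,0,0],[0,0,0],[0,0,0]], dr=[[0,0,0],[0,0,0],[0,0,0],[0,0,0],[0,0,0],[0,0,0],[0,0,0],[0,0,0]])

```text
time: 2.82
tool_pos: [0.5119, -0.1053, 0.1232]
tool_rot: [3.142, 0.0, 0.164]
contact_force: [-0.6, 0.3, -0.1]
opening: 0.0227
grip_force: 0.0
```

```bash
python3 - <<'E'
from h import *
c=snap('wrist','w2'); o=observe(); print(o)
cv2.imwrite('pics/w2b.png',cv2.resize(c['color'],(800,600)))
E
```

```text
{'time': 2.8667, 'qpos': array([-0.34883845,  0.44524803,  1.67745154,  0.00222093,  1.02053787,
        1.05717552]), 'qvel': array([ 0.02267795, -0.0001559 ,  0.01391802,  0.07198812,  0.02875268,
       -0.00031746]), 'joint_efforts': array([-7.43914962e+00, -4.46095455e+01, -2.33272719e+01, -3.74403991e+00,
       -1.77057680e+00, -1.01138742e-02]), 'tool_pos': array([ 0.51156839, -0.10412673,  0.12304376]), 'tool_rot': array([-3.13913681e+00,  5.04315794e-04,  1.63620084e-01]), 'contact_force': array([-0.06777756, 16.60268423,  3.11518329]), 'torque': array([ 2.68100189, -0.01862697, -0.04726035]), 'grip_force': 8.004612922668457, 'opening': 0.018923346094519424}
```

View pics/w2b.png

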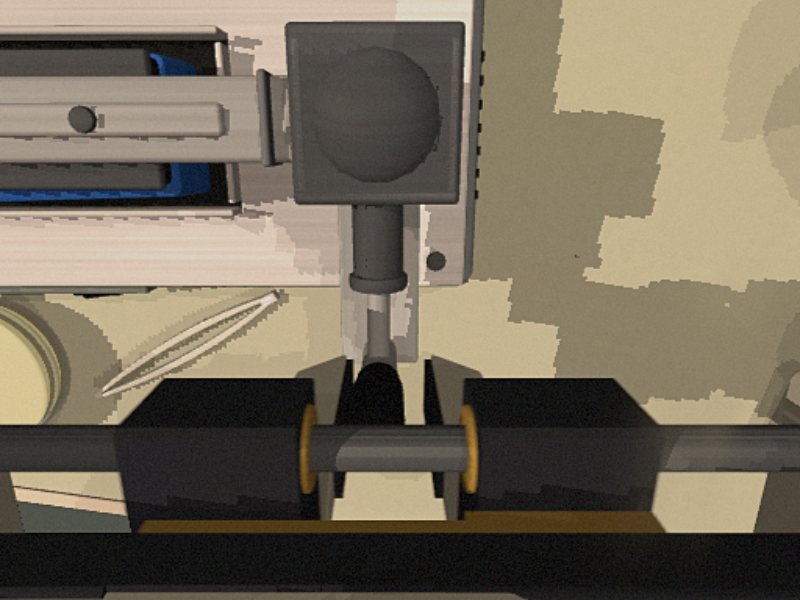

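The fingers have closed to 19 mm, with the knob at (378,395) a little nearer the left finger. I'll shift 2 mm that way and finish closing.

Call:
arm_command(fingers=[1,1,1,1,1], travel=[[0,-0.002,0],[0,-0.002,0],[0,-0.002,0],[0,-0.002,0],[0,-0.002,0]], dr=[[0,0,0],[0,0,0],[0,0,0],[0,0,0],[0,0,0]])

```text
time: 3.28
tool_pos: [0.5113, -0.102, 0.1231]
tool_rot: [-3.139, 0.0, 0.164]
contact_force: [0.6, 7.1, 1.7]
opening: 0.015
grip_force: 45.0
```

Call:
arm_command(fingers=[1,1,1,1,1,1,1,1], travel=[[-0.002,-0.0005,0],[-0.004,-0.0005,0],[-0.006,-0.0005,0],[-0.008,-0.0005,0],[-0.01,-0.0005,0],[-0.012,-0.0005,0],[-0.014,-0.0005,0],[-0.014,-0.0005,0]], dr=[[0,0,0],[0,0,0],[0,0,0],[0,0,0],[0,0,0],[0,0,0],[0,0,0],[0,0,0]])

```text
time: 3.95
tool_pos: [0.4994, -0.104, 0.1234]
tool_rot: [-3.141, -0.004, 0.164]
contact_force: [9.2, 7.6, -3.7]
opening: 0.0149
grip_force: 45.0
```

Call:
arm_command(fingers=[1,1,1,1], travel=[[-0.002,0,0],[-0.004,0,0],[-0.006,0,0],[-0.006,0,0]], dr=[[0,0,0],[0,0,0],[0,0,0],[0,0,0]])

```text
time: 4.28
tool_pos: [0.494, -0.105, 0.1235]
tool_rot: [-3.141, -0.006, 0.164]
contact_force: [9.6, 9.2, -3.0]
opening: 0.0151
grip_force: 45.0
```

Call:
arm_command(fingers=[1,1,1], travel=[[-0.001,0,0],[-0.001,0,0],[-0.001,0,0]], dr=[[0,0,0],[0,0,0],[0,0,0]])

```text
time: 4.53
tool_pos: [0.4935, -0.1051, 0.1236]
tool_rot: [-3.141, -0.006, 0.164]
contact_force: [10.2, 9.4, -3.4]
opening: 0.0151
grip_force: 45.0
```

Call:
arm_command(fingers=[1,1,1], travel=[[-0.001,0,0],[-0.002,0,0],[-0.002,0,0]], dr=[[0,0,0],[0,0,0],[0,0,0]])

```text
time: 4.78
tool_pos: [0.4934, -0.1051, 0.1241]
tool_rot: [-3.142, -0.011, 0.163]
contact_force: [16.2, 12.5, -3.8]
opening: 0.015
grip_force: 45.0
```

```bash
python3 - <<'E'
from h import *
c=snap('wrist','w3'); o=observe(); print(o['tool_pos'],o['contact_force'])
cv2.imwrite('pics/w3b.png',cv2.resize(c['color'],(800,600)))
E
```

```text
[ 0.49337438 -0.10509716  0.12414942] [16.34037053 12.40962205 -3.88684067]
```

View pics/w3b.png

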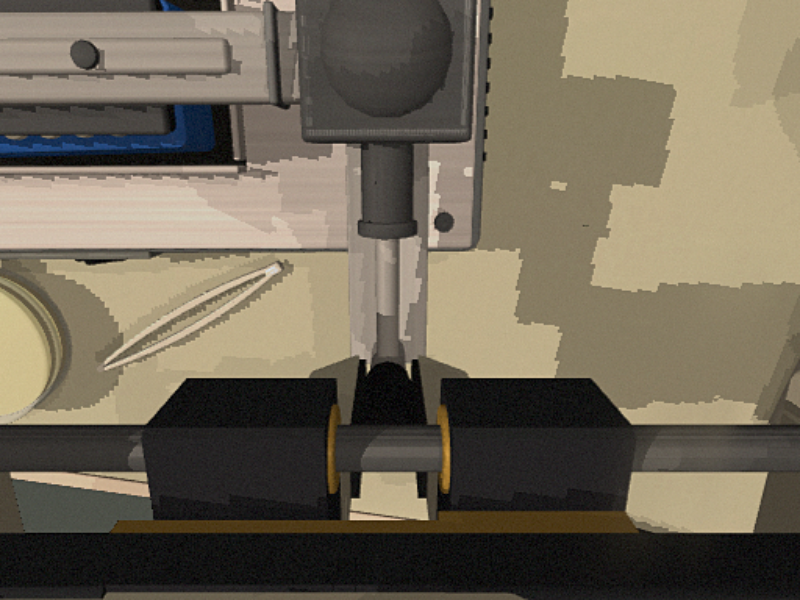

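The force rose to about 18 N along the slide with no more motion at 18 mm, so the latch is on its stop. In the picture the rod is fully extended and the knob is still central in the fingers at (388,400). I'll start the lift with a small test.

Call:
arm_command(fingers=[1,1,1], travel=[[0,-0.001,-0.002],[0,-0.001,-0.004],[0,-0.001,-0.004]], dr=[[-0.4,0,0],[-0.9,0,0],[-0.9,0,0]])

```text
time: 5.08
tool_pos: [0.4933, -0.1047, 0.1286]
tool_rot: [3.124, -0.011, 0.164]
contact_force: [15.7, 9.2, -2.3]
opening: 0.015
grip_force: 45.0
```

The tool rose 4.5 mm with no added force, so the arm is free. I'll carry on with the lift.

Call:
arm_command(fingers=[1,1,1,1,1,1,1,1], travel=[[0,-0.0007,-0.009],[0,-0.0017,-0.018],[0,-0.0031,-0.027],[0,-0.0047,-0.0359],[0,-0.0067,-0.0447],[0,-0.009,-0.0535],[0,-0.0116,-0.0622],[0,-0.0116,-0.0622]], dr=[[-2,0,0],[-4,0,0],[-6,0,0],[-8,0,0],[-10,0,0],[-12,0,0],[-14,0,0],[-14,0,0]])

```text
time: 5.75
tool_pos: [0.4912, -0.0917, 0.1917]
tool_rot: [2.878, -0.012, 0.168]
contact_force: [13.8, 3.0, -3.5]
opening: 0.0151
grip_force: 45.0
```

Call:
arm_command(fingers=[1,1,1,1,1,1,1,1], travel=[[0,-0.0007,-0.009],[0,-0.0017,-0.018],[0,-0.0031,-0.027],[0,-0.0047,-0.0359],[0,-0.0067,-0.0447],[0,-0.009,-0.0535],[0,-0.0116,-0.0622],[0,-0.0116,-0.0622]], dr=[[-2,0,0],[-4,0,0],[-6,0,0],[-8,0,0],[-10,0,0],[-12,0,0],[-14,0,0],[-14,0,0]])

```text
time: 6.42
tool_pos: [0.4866, -0.0646, 0.2485]
tool_rot: [2.635, -0.011, 0.17]
contact_force: [13.6, 0.9, -1.5]
opening: 0.0151
grip_force: 45.0
```

Call:
arm_command(fingers=[1,1,1,1], travel=[[0,0,0],[0,0,0],[0,0,0],[0,0,0]], dr=[[0,0,0],[0,0,0],[0,0,0],[0,0,0]])

```text
time: 6.75
tool_pos: [0.4867, -0.0654, 0.2475]
tool_rot: [2.637, -0.01, 0.169]
contact_force: [15.2, 3.6, -2.8]
opening: 0.0151
grip_force: 45.0
```

```bash
python3 - <<'E'
from h import *
c=snap('wrist','w4'); s=snap('scene','s4'); o=observe(); print(o['time'],o['tool_pos'],o['tool_rot'],o['contact_force'],o['grip_force'])
cv2.imwrite('pics/w4b.png',cv2.resize(np.hstack([c['color'][:,:],cv2.resize(s['color'][130:260,170:343],(512,384))]),(800,300)))
E
```

```text
6.85 [ 0.48672511 -0.06540154  0.24747409] [ 2.6372033  -0.01038393  0.16844967] [14.34282076  3.23537679 -3.13028051] 44.994404911994934
```

View pics/w4b.png

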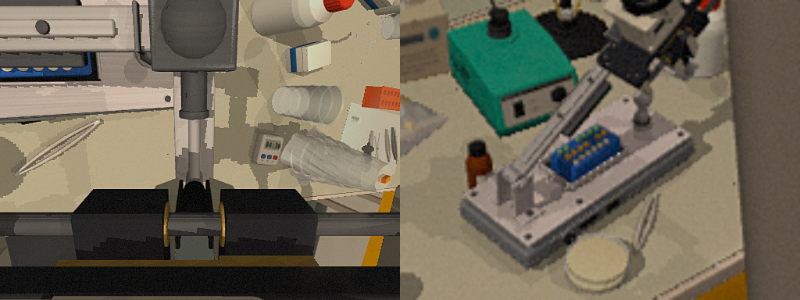

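The wrist view (left) shows the knob still gripped at (195,190) with the rod extended. The scene view (right) shows the arm well up, the ball bare at (643,100) and the blue block in place. I'm handing in.

```bash
python3 -c "
from cell import *
print(hand_in())"
```

```text
the job is handed in; nothing more can be done
None
```

I drew the latch to its 18 mm stop, lifted the coupler about 12 cm by the knob, and handed in at about 7 s still holding it there, with the tube block in place in the last picture; no verdict came back.

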